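# Lock the tea boiler's burner-box cover with its quarter-turn stud

### The arm

A 6-joint arm with a two-finger parallel gripper is mounted at the origin on the work surface. World frame = base frame: x ahead of the robot, y to its left, z up, the work surface at z = 0. Lengths are in m, angles in rad, forces in N, time in s.
With the tool pointing down it reaches from about 0.375 to 0.9 m from the base axis. Payload 3.1 kg.
Tool frame: the origin (TCP) lies between the finger pads; the fingertips stand 25 mm ahead of it and the grasp point (between the pads) lies 6 mm ahead of it; y points along the fingers, x is the direction in which the jaws open and shut, and the axes are right-handed (so a half turn about y gives the same grasp; the last joint's range is limited). The gripper opens to 87 mm and grips with 3 to 60 N. Pads are 19 mm wide; open, the fingers measure 117 mm over their backs; the gripper's body (75 mm by 190 mm) begins 51 mm behind the grasp point.
Start: joints at [-1.391, 0.527, 1.433, -0, 1.181, -0.178], TCP at [0.219, -0.585, 0.248] pointing down, gripper open.
Joint ranges: [-3.08, 3.08], [-0.75, 2.2], [0.22, 2.44], [-1.43, 4.57], [0, 2.65], [-2.85, 2.85]. Speed limits (rad/s): [2.79, 2.79, 3.14, 3.14, 3.14, 3.14].

### API

Orientations are given as a unit quaternion [x, y, z, w].
In Python, from rig import robot gives the robot as it stands.
- The arm moves only by the tool carry_out, never from a script. Its argument "moves" is a list of rows, each a list of 7 numbers: the opening, from 0 (shut) to 1 (fully open), then the shift along the tool's x, y, z in cm, then the turn, a rotation vector about the tool's x, y, z in rad. In form: [[grip, x, y, z, rx, ry, rz], ...]. A call has 1 to 20 rows; each row is the pose to reach, as a shift and turn from the pose commanded when the call began, along the tool's axes at that moment; what a row does not reach only later rows make up. A row lasts 1/10 s, in which the tool goes at most 50 mm and 8.59 degrees, less where a joint would pass 70% of its speed; a pose out of reach is approached as far as the arm can. A call with a gripper value outside its range is refused whole. The fingers move at their own pace and stop on an object; "force" is the grip in N (left out, the last holds). Time passes only in rows, so rows that repeat a pose let the fingers close. It gives the time, the measured TCP pose, the force and the opening at its end, in the units of the state.
- robot.get_obs(): the state, without advancing time (a new reading comes with each control period).
- robot.camera(name): name is "scene" or "top" or "wrist"; returns the picture (480x640x3 uint8, red, green, blue); there is no depth.
- robot.camera_params(name): a dict with "fx", "fy", "cx", "cy" (pixels), "extrinsics" (4x4, takes a point from camera to world coordinates); the wrist camera has in their place "mount" (4x4, takes a point from camera to tool coordinates, whose origin is the TCP and whose axes are the tool frame's). Camera axes: x right, y down, z forward; pixel columns grow to the right and rows downward; lengths in m; the calibration is good to about 2 mm. A picture is of the moment at which its call begins: read the wrist's pose just before it. camera_params takes no time and is no camera call.
- robot.hand_in(): hands the job in, once; it reports no verdict.
The state is a dict: "time": time; "q": joint angles; "joint_velocities": joint speeds; "joint_torque": joint torques, N m; "position": TCP position; "tool_rot": TCP orientation; "ft_force": force on the tool from outside, world axes, zero at the start; "moment": the same for the moment, N m; "grip_width": finger opening in m.
Only numpy, scipy, OpenCV 4.12 (cv2) and the standard library are available. Lean on these libraries where they do the work, as an engineer would, in place of code of your own. Each camera call takes 0.05 s, during which the arm holds its last target.

### The job

The white cover of the tea stove's burner box still misses one of its two fasteners. Take the loose red quarter-turn stud out of its rest, line its bar up with the open slot in the cover, push it in until its flange lies flush on the cover, then give it a quarter turn (either way) so that it locks, and let go. Leave the black hob knob and the tea glass near it where they are.

Things in the scene. Friction and masses are not known exactly. Their poses are not given: they have to be found in the camera images.
- stud: Red stud hanging upright by its flange in one of two grey square rests (74 mm wide, 40 high) on the robot's right. Origin: centre of flange underside, z up. Flange 62 mm diameter, 6 thick; on it a wing to grip, 42 long (x), 14 thick (y), z 6 to 38. Below: shank 12 mm diameter, steel crossbar 44 (x) by 10 (y), z -21 to -11, parallel to the wing. Half a turn gives the same fit. About 70 g.
- slot (a point): Centre of the open slot, on the upper face of the white cover, 66 mm above the table, of a fixed grey box 200 (x) by 300 (y) mm; z up. Slot 56 mm long (x), 22 wide (y); cover 6 thick, hollow below. The bar enters with about 6 mm, 15 degrees play; once the flange is down it turns freely, no stops. At y = +150 mm an identical red stud is already locked and fixed: so it looks when done.
- knob: Bystander: loose black hob knob hanging in the other grey rest; flange, wing and origin as on the red stud, but black, with a plain round shank and no crossbar.
- glass: Bystander: small waisted clear tea glass standing upright beyond the rests, 54 mm in diameter, 85 mm high. Origin: centre of its underside.
There are look-alikes about, which are no part of the job. Leave any blue look-alike of the stud alone.

How it is judged:
By the outcome, as a careful person would: the job done as asked, in the order asked, and still so for the second after the job is handed in, with the robot touching nothing.
It also fails if it takes over 38 s, if anything falls off the work surface, if the arm or the gripper's body presses on something with over 40 N, if the wrist force passes 120 N, or if a joint passes its speed limit or range.

## Working session

There is one attempt and no reset: what is moved stays moved. The work goes in short steps, Python scripts to look and compute and a tool call to move; the robot and the scene stay as the last step left them, time stands still between calls to the robot, and variables do not carry over. Pictures are saved under pics/ and viewed, and the job is handed in when it is done.

Besides the shell and the picture viewer there is one more tool, called after "Call:" as name(argument=value, ...), one argument or row to a line, values as JSON. carry_out: Moves the arm, as the interface text tells. Its arguments: {"type":"object","properties":{"moves":{"type":"array"},"force":{"type":"number"}},"required":["moves"]}

```bash
mkdir -p pics; ls; python3 - <<'E'
from rig import robot
import cv2,json,numpy as np
o=robot.get_obs();print({k:np.round(v,4).tolist() for k,v in o.items()})
for n in("scene","top","wrist"):
    im=robot.camera(n);cv2.imwrite(f"pics/{n}0.png",im[:,:,::-1])
    print(n,{k:np.round(v,4).tolist() for k,v in robot.camera_params(n).items()})
E
```

```text
pics
{'time': 0.0, 'q': [-1.3915, 0.5284, 1.4339, -0.0, 1.1814, -0.1785], 'joint_velocities': [0.0013, 0.0015, 0.0006, -0.0014, 0.0006, -0.0009], 'joint_torque': [0.0009, -44.0043, -17.6589, 0.0633, 0.0582, -0.0002], 'position': [0.2188, -0.5847, 0.2466], 'tool_rot': [-0.5804, 0.4036, -0.4025, 0.5815], 'ft_force': [0.4895, 0.5562, 0.1234], 'moment': [-0.0132, 0.0152, -0.0392], 'grip_width': 0.0868}
scene {'fx': 532.9646, 'fy': 532.9646, 'cx': 322.6055, 'cy': 242.5005, 'extrinsics': [[-0.5378, 0.4398, -0.7193, 1.1925], [0.8429, 0.297, -0.4486, 0.2866], [0.0163, -0.8476, -0.5304, 0.5313], [0.0, 0.0, 0.0, 1.0]]}
top {'fx': 585.2773, 'fy': 585.2773, 'cx': 317.1914, 'cy': 252.4024, 'extrinsics': [[-0.0139, -0.9982, 0.0581, 0.4822], [-0.9997, 0.0127, -0.0214, -0.1067], [0.0206, -0.0584, -0.9981, 0.9603], [0.0, 0.0, 0.0, 1.0]]}
wrist {'fx': 412.7092, 'fy': 412.7092, 'cx': 319.6408, 'cy': 244.3272, 'mount': [[1.0, 0.0002, 0.0002, -0.0012], [-0.0001, -0.2991, 0.9542, -0.1381], [0.0003, -0.9542, -0.2991, 0.0827], [0.0, 0.0, 0.0, 1.0]]}
```

View pics/scene0.png

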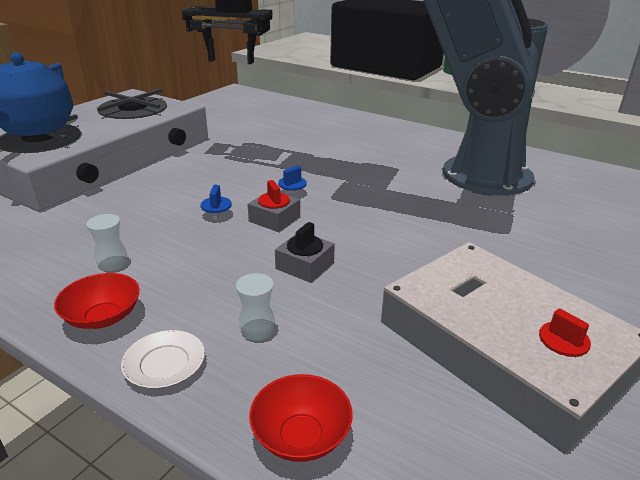

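View pics/top0.png

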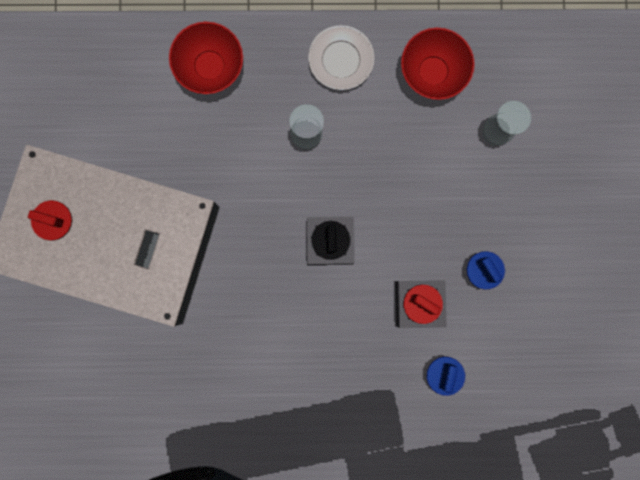

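View pics/wrist0.png

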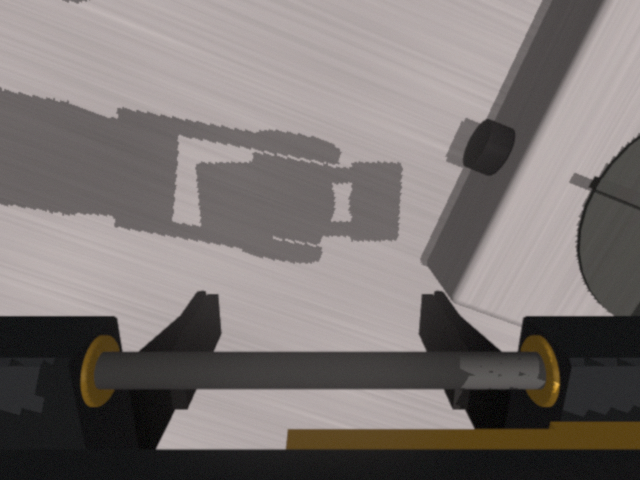

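The pictures show these candidates:
- **Red stud in a grey rest:** top (424,304), scene (273,197). This fits the description.
- **Locked stud on the cover:** top (51,220).
- **Blue look-alikes:** top (486,270) and (446,376).
- **Black knob:** top (331,240).
- **Open slot:** top (147,249), scene (467,287).

I'll enlarge crops to confirm.

```bash
python3 - <<'E'
import cv2,numpy as np
t=cv2.imread("pics/top0.png");s=cv2.imread("pics/scene0.png")
f=lambda im,x,y,w,h:cv2.resize(im[y:y+h,x:x+w],(400,300),interpolation=cv2.INTER_CUBIC)
o=np.vstack([np.hstack([f(t,384,266,80,60),f(t,107,219,80,60)]),np.hstack([f(s,233,170,80,60),f(s,427,257,80,60)])])
cv2.imwrite("pics/crop0.png",o)
E
```

```text
(no output)
```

View pics/crop0.png

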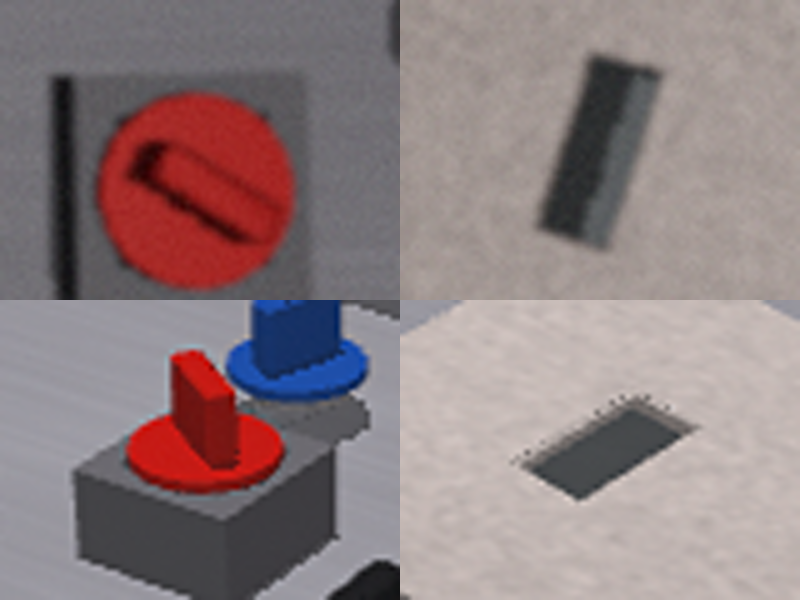

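The crops confirm it. The red stud sits in its grey rest, with its wing at about 30° in the top view. The slot is empty, with its rim at crop corners (595,55), (663,70), (608,248) and (540,230). Next I'll triangulate.

```bash
cat > h.py <<'E'
import numpy as np,cv2
from scipy.spatial.transform import Rotation as Ro
from rig import robot
def Kp(n):
    p=robot.camera_params(n);return p
def ray(n,uv,E=None):
    p=Kp(n);E=np.array(p["extrinsics"]) if E is None else E
    d=E[:3,:3]@np.array([(uv[0]-p["cx"])/p["fx"],(uv[1]-p["cy"])/p["fy"],1.]);return E[:3,3],d/np.linalg.norm(d)
def plane(n,uv,z,E=None):
    o,d=ray(n,uv,E);return o+d*(z-o[2])/d[2]
def tri(rs):
    A=sum(np.eye(3)-np.outer(d,d) for o,d in rs);b=sum((np.eye(3)-np.outer(d,d))@o for o,d in rs)
    x=np.linalg.solve(A,b);return x,[np.linalg.norm((np.eye(3)-np.outer(d,d))@(x-o)) for o,d in rs]
def wristE(obs):
    T=np.eye(4);T[:3,:3]=Ro.from_quat(obs["tool_rot"]).as_matrix();T[:3,3]=obs["position"]
    return T@np.array(Kp("wrist")["mount"])
def redmask(im):
    h=cv2.cvtColor(im,cv2.COLOR_RGB2HSV);return (((h[...,0]<8)|(h[...,0]>172))&(h[...,1]>150)&(h[...,2]>60)).astype(np.uint8)*255
E
python3 - <<'E'
from h import *
np.set_printoptions(precision=4,suppress=True)
o=robot.get_obs();print(Ro.from_quat(o["tool_rot"]).as_matrix())
t=cv2.imread("pics/top0.png")[:,:,::-1].copy();m=redmask(t)
c,_=cv2.findContours(m,cv2.RETR_EXTERNAL,cv2.CHAIN_APPROX_NONE)
for k in c:
    if cv2.contourArea(k)>300: print(cv2.minEnclosingCircle(k),cv2.fitEllipse(k))
P=lambda x,y,ox,oy:(ox+x/5-.4,oy+y/5-.4)
T=[P(x-400,y,107,219) for x,y in[(595,55),(663,70),(608,248),(540,230)]]
S=[P(x-400,y-300,427,257) for x,y in[(640,400),(520,465),(580,500),(700,428)]]
# top: up in image=+x, left=+y ; scene correspondences tested by residual
import itertools
for sh in range(4):
    r=[tri([ray("top",T[i]),ray("scene",S[(i+sh)%4])]) for i in range(4)]
    print(sh,max(max(q[1]) for q in r))
    if max(max(q[1]) for q in r)<.006:
        X=np.array([q[0] for q in r]);print(X,X.mean(0))
C=np.array([plane("top",u,.066) for u in T]);print("slot plane",C,C.mean(0))
a=(C[0]+C[1]-C[2]-C[3]);print("len",np.linalg.norm(a)/2,"yaw",np.degrees(np.arctan2(a[1],a[0])),"wid",np.linalg.norm(C[1]-C[0]))
# wing top
x=tri([ray("top",P(218,193,384,266)),ray("scene",P(204,75.5,233,170))]);print("wingtop",x)
f=tri([ray("top",P(196,190,384,266)),ray("scene",P(205,150,233,170))]);print("flange",f)
W=np.array([plane("top",P(*u,384,266),.078) for u in[(167,142),(285,208),(265,243),(150,178)]]);print(W)
W=np.array([plane("scene",P(*u,233,170),.078) for u in[(170,55),(202,50),(237,95),(207,102)]]);print(W,W.mean(0))
a=W[2]+W[3]-W[0]-W[1];print(np.linalg.norm(a)/2,np.degrees(np.arctan2(a[1],a[0])))
E
```

```text
[[ 0.3502 -0.0003  0.9367]
 [-0.9367  0.0016  0.3502]
 [-0.0016 -1.      0.0003]]
((422.56695556640625, 303.9505920410156), 19.530794143676758) ((422.6346435546875, 303.7473449707031), (37.62736892700195, 38.16893768310547), 148.33392333984375)
((49.21672439575195, 219.5511932373047), 21.511962890625) ((50.30057907104492, 219.86343383789062), (37.894920349121094, 40.75977325439453), 98.35258483886719)
((436.94586181640625, 63.389892578125), 36.347782135009766) ((437.1669616699219, 63.33369064331055), (70.42471313476562, 71.82386016845703), 111.78583526611328)
((205.5702362060547, 57.76755905151367), 36.674903869628906) ((205.58209228515625, 57.58409881591797), (71.29951477050781, 72.49185180664062), 94.71868133544922)
0 0.009798161127673
1 0.00968504180159106
2 0.026192408483077974
3 0.018186738523681505
slot plane [[0.5724 0.1353 0.066 ]
 [0.5676 0.1147 0.066 ]
 [0.5135 0.1312 0.066 ]
 [0.5192 0.1518 0.066 ]] [0.5432 0.1333 0.066 ]
len 0.05612113967778915 yaw -17.082498348621286 wid 0.02119722036173575
wingtop (array([ 0.4529, -0.2901,  0.0776]), [np.float64(0.0005667314720224361), np.float64(0.0005667314720224508)])
flange (array([ 0.453 , -0.2903,  0.0451]), [np.float64(0.00017474669112013775), np.float64(0.00017474669112000496)])
[[ 0.4688 -0.2755  0.078 ]
 [ 0.4484 -0.3107  0.078 ]
 [ 0.438  -0.3044  0.078 ]
 [ 0.458  -0.27    0.078 ]]
[[ 0.4463 -0.311   0.078 ]
 [ 0.4356 -0.3034  0.078 ]
 [ 0.4599 -0.2684  0.078 ]
 [ 0.4711 -0.2743  0.078 ]] [ 0.4532 -0.2893  0.078 ]
0.04346420824810949 55.623621511078525
```

The heights agree with the text: flange 45 mm, wing top 78 mm. I'd listed the scene slot corners in reverse order, so I'll fix that and work out the hover move.

```bash
cat >> h.py <<'E'
np.set_printoptions(precision=4,suppress=True)
def go(p,yaw,o=None):
    o=o or robot.get_obs();R=Ro.from_quat(o["tool_rot"]).as_matrix()
    y=np.radians(yaw);x=np.array([np.cos(y),np.sin(y),0]);yy=np.array([0,0,-1.]);Rt=np.stack([x,yy,np.cross(x,yy)],1)
    print("t",o["time"],"shift cm",R.T@(np.array(p)-o["position"])*100,"rot",Ro.from_matrix(R.T@Rt).as_rotvec(),"yaw now",np.degrees(np.arctan2(R[1,0],R[0,0])))
E
python3 - <<'E'
from h import *
P=lambda x,y,ox,oy:(ox+x/5-.4,oy+y/5-.4)
T=[P(x-400,y,107,219) for x,y in[(595,55),(663,70),(608,248),(540,230)]]
S=[P(x-400,y-300,427,257) for x,y in[(640,400),(520,465),(580,500),(700,428)]][::-1]
for sh in range(4):
    r=[tri([ray("top",T[i]),ray("scene",S[(i+sh)%4])]) for i in range(4)];e=max(max(q[1]) for q in r)
    if e<.005: X=np.array([q[0] for q in r]);print(sh,e,X,X.mean(0))
go([.453,-.290,.2],-31)
E
```

```text
1 0.0013436198774099452 [[0.5722 0.1361 0.0656]
 [0.5671 0.1156 0.0663]
 [0.5131 0.133  0.0641]
 [0.5188 0.1532 0.0654]] [0.5428 0.1345 0.0653]
t 0.15 shift cm [-19.4124   4.7198  32.2603] rot [-0.0008 -0.6719 -0.0015] yaw now -69.49894346791125
```

The slot is at about (0.543, 0.134) with z = 0.0653, and the residual is about 1 mm. That's consistent with the text. Moving to hover above the stud.

Call:
carry_out(
  moves=[
    [0.7,-19.4,4.7,32.3,0,-0.672,0],
    [0.7,-19.4,4.7,32.3,0,-0.672,0],
    [0.7,-19.4,4.7,32.3,0,-0.672,0],
    [0.7,-19.4,4.7,32.3,0,-0.672,0],
    [0.7,-19.4,4.7,32.3,0,-0.672,0],
    [0.7,-19.4,4.7,32.3,0,-0.672,0],
    [0.7,-19.4,4.7,32.3,0,-0.672,0],
    [0.7,-19.4,4.7,32.3,0,-0.672,0],
    [0.7,-19.4,4.7,32.3,0,-0.672,0],
    [0.7,-19.4,4.7,32.3,0,-0.672,0],
    [0.7,-19.4,4.7,32.3,0,-0.672,0],
  ],
  force=30,
)

```text
time: 1.25
position: [0.4532, -0.2915, 0.2006]
tool_rot: [0.682, -0.189, 0.189, -0.681]
ft_force: [-0.2, -0.7, 0.2]
grip_width: 0.0609
```

```bash
python3 - <<'E'
from h import *
o=robot.get_obs();im=robot.camera("wrist");cv2.imwrite("pics/w1.png",im[:,:,::-1])
np.save("o1.npy",np.r_[o["position"],o["tool_rot"]]);print(o["position"],o["q"],o["grip_width"])
E
```

```text
[ 0.4532 -0.2915  0.2006] [-0.7788  0.4753  1.6978 -0.0005  0.968  -0.2368] 0.06094218016070343
```

View pics/w1.png

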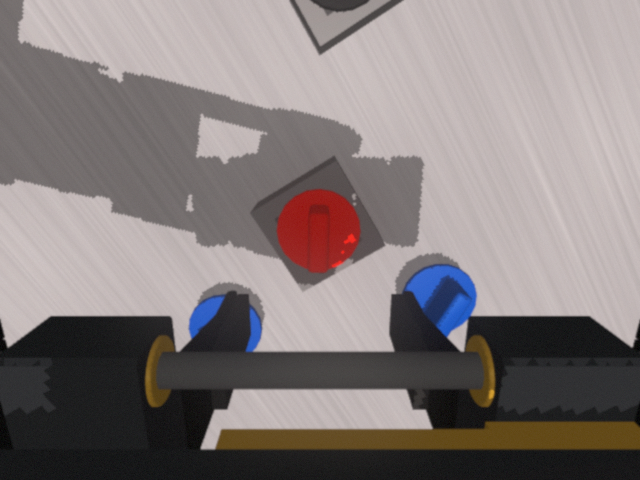

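The wrist view shows the red stud centred at (318,231) with its wing nearly vertical, so it's aligned with the tool's z axis. The blue look-alikes are at (226,325) and (440,298), clear of the jaws. I'll check the wing edges in a crop.

```bash
python3 - <<'E'
from h import *
a=np.load("o1.npy");o={"position":a[:3],"tool_rot":a[3:]};E=wristE(o)
im=cv2.imread("pics/w1.png")[:,:,::-1].copy();m=redmask(im)
c,_=cv2.findContours(m,cv2.RETR_EXTERNAL,cv2.CHAIN_APPROX_NONE);k=max(c,key=cv2.contourArea);e=cv2.fitEllipse(k);print(e)
print("flange z.046",plane("wrist",e[0],.046,E))
z=tri([ray("wrist",e[0],E),ray("top",(422.7,303.85))]);print(z)
cr=im[180:285,265:375][:,:,::-1];cr=cv2.convertScaleAbs(cr,alpha=1.5)
cv2.imwrite("pics/w1c.png",cv2.resize(cr,None,fx=5.5,fy=5.5,interpolation=cv2.INTER_CUBIC))
E
```

```text
((318.14251708984375, 229.60784912109375), (80.67562103271484, 81.578125), 93.38487243652344)
flange z.046 [ 0.4531 -0.288   0.046 ]
(array([ 0.4523, -0.2907,  0.0388]), [np.float64(0.0009550272375688668), np.float64(0.0009550272375688728)])
```

View pics/w1c.png

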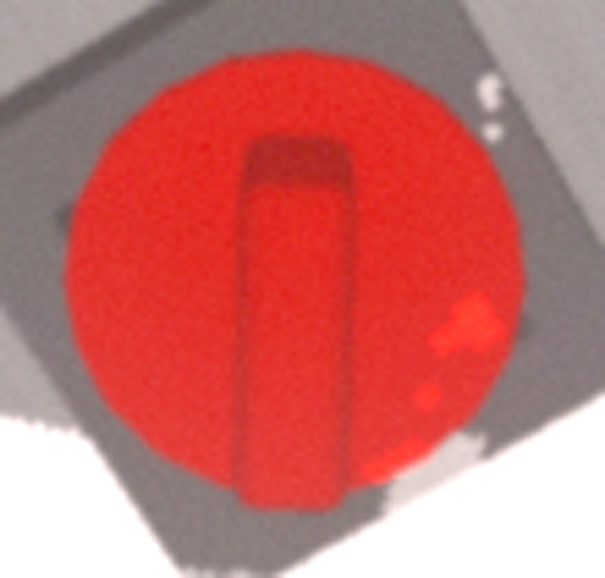

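```bash
python3 - <<'E'
from h import *
a=np.load("o1.npy");o={"position":a[:3],"tool_rot":a[3:]};E=wristE(o)
A=plane("wrist",(318.8,213.5),.078,E);B=plane("wrist",(317.4,271.5),.078,E)
print(A,B,(A+B)/2,np.linalg.norm(A-B),np.degrees(np.arctan2(*(A-B)[[1,0]])))
go([.4535,-.289,.074],-30)
go([.4535,-.289,.074],-31)
E
```

```text
[ 0.4637 -0.2715  0.078 ] [ 0.4421 -0.3054  0.078 ] [ 0.4529 -0.2885  0.078 ] 0.0401753515635568 57.58996597391497
t 1.3 shift cm [-0.107  12.6667  0.265 ] rot [ 0.0004 -0.019   0.0004] yaw now -31.085904977714005
t 1.3 shift cm [-0.107  12.6667  0.265 ] rot [ 0.0004 -0.0015  0.0004] yaw now -31.085904977714005
```

Call:
carry_out(
  moves=[
    [0.6,-0.1,4.5,0.2,0,0.02,0],
    [0.6,-0.1,8.5,0.2,0,0.02,0],
    [0.6,-0.1,11,0.2,0,0.02,0],
    [0.6,-0.1,12.5,0.2,0,0.02,0],
    [0.6,-0.1,12.5,0.2,0,0.02,0],
    [0,-0.1,12.5,0.2,0,0.02,0],
    [0,-0.1,12.5,0.2,0,0.02,0],
    [0,-0.1,12.5,0.2,0,0.02,0],
    [0,-0.1,12.5,0.2,0,0.02,0],
    [0,-0.1,12.5,0.2,0,0.02,0],
    [0,-0.1,12.5,0.2,0,0.02,0],
  ],
  force=30,
)

```text
time: 2.4
position: [0.4539, -0.2884, 0.076]
tool_rot: [0.68, -0.195, 0.196, -0.679]
ft_force: [-0.3, 0.8, 2.4]
grip_width: 0.0137
```

The fingers stopped at 13.7 mm, which matches the 14 mm wing. Lifting.

Call:
carry_out(
  moves=[
    [0,0,-2,0,0,0,0],
    [0,0,-5,0,0,0,0],
    [0,0,-9,0,0,0,0],
    [0,0,-12,0,0,0,0],
    [0,0,-12,0,0,0,0],
  ],
)

```text
time: 2.9
position: [0.4558, -0.2901, 0.1997]
tool_rot: [0.681, -0.193, 0.199, -0.678]
ft_force: [-0.7, -1.3, -0.3]
grip_width: 0.0138
```

```bash
python3 - <<'E'
from h import *
o=robot.get_obs();im=robot.camera("wrist");cv2.imwrite("pics/w2.png",im[:,:,::-1])
np.save("o2.npy",np.r_[o["position"],o["tool_rot"]]);print(o["position"],o["q"],o["grip_width"],o["ft_force"])
go([.543,.134,.18],-107)
E
```

```text
[ 0.4558 -0.2901  0.1997] [-0.7737  0.4753  1.7014  0.0001  0.9554 -0.2132] 0.013791277460970901 [-0.7098 -1.2645 -0.3282]
t 2.95 shift cm [-15.0199   1.6334  40.5293] rot [-0.0022  1.3067  0.0048] yaw now -32.128775169571504
```

View pics/w2.png

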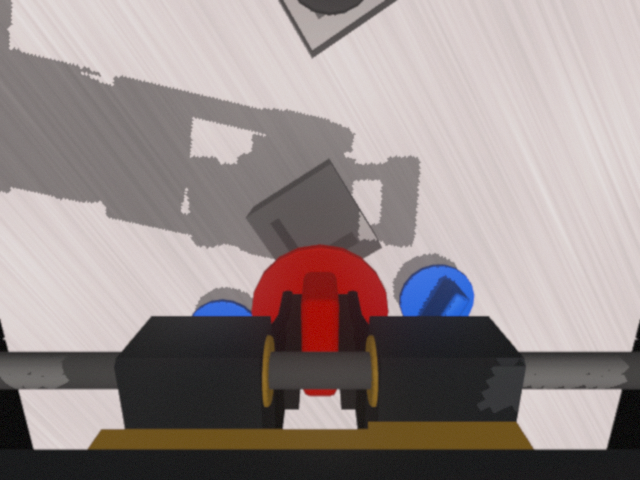

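The stud is held upright, with its flange centred at column 319.5. I'll check the flange offset in the tool frame, then stop 6 cm short of the slot so the wrist camera can see it.

```bash
python3 - <<'E'
from h import *
im=cv2.imread("pics/w2.png")[:,:,::-1].copy();m=redmask(im);ys,xs=np.where(m);print("top row",ys.min(),xs[ys==ys.min()].mean(),"cols",xs.min(),xs.max())
M=np.array(Kp("wrist")["mount"]);o,d=ray("wrist",(xs[ys==ys.min()].mean(),ys.min()),M)
p=o+d*(.030-o[1])/d[1];print("front rim tool",p,"centre z",p[2]-.031)
for u in((xs.min(),310),(xs.max(),310)):
    o,d=ray("wrist",u,M);print(o+d*(.030-o[1])/d[1])
go([.486,.1515,.19],-107)
E
```

```text
top row 245 320.0 cols 252 387
front rim tool [-0.0007  0.03    0.0304] centre z -0.0006293936670602462
[-0.0312  0.03   -0.0003]
[ 0.0294  0.03   -0.0002]
t 2.95 shift cm [-20.7728   0.6075  38.9788] rot [-0.0022  1.3067  0.0048] yaw now -32.128775169571504
```

Call:
carry_out(
  moves=[
    [0,-20.8,0.6,39,0,1.307,0.0],
    [0,-20.8,0.6,39,0,1.307,0.0],
    [0,-20.8,0.6,39,0,1.307,0.0],
    [0,-20.8,0.6,39,0,1.307,0.0],
    [0,-20.8,0.6,39,0,1.307,0.0],
    [0,-20.8,0.6,39,0,1.307,0.0],
    [0,-20.8,0.6,39,0,1.307,0.0],
    [0,-20.8,0.6,39,0,1.307,0.0],
    [0,-20.8,0.6,39,0,1.307,0.0],
    [0,-20.8,0.6,39,0,1.307,0.0],
    [0,-20.8,0.6,39,0,1.307,0.0],
    [0,-20.8,0.6,39,0,1.307,0.0],
    [0,-20.8,0.6,39,0,1.307,0.0],
    [0,-20.8,0.6,39,0,1.307,0.0],
  ],
)

```text
time: 4.35
position: [0.4848, 0.1512, 0.189]
tool_rot: [-0.42, 0.569, -0.569, 0.42]
ft_force: [-0.6, 0.0, 0.1]
grip_width: 0.0138
```

```bash
python3 - <<'E'
from h import *
o=robot.get_obs();im=robot.camera("wrist");cv2.imwrite("pics/w3.png",im[:,:,::-1])
np.save("o3.npy",np.r_[o["position"],o["tool_rot"]]);print(o["position"],o["q"],o["grip_width"],o["ft_force"])
go([.543,.134,.13],-107)
E
```

```text
[0.4848 0.1512 0.189 ] [ 0.0822  0.4569  1.7827 -0.0003  0.9034  1.9519] 0.01375148499354711 [-0.6253  0.0032  0.059 ]
t 4.4 shift cm [-0.0668  5.9164  6.0603] rot [ 0.0008 -0.0024  0.0005] yaw now -107.13530216506823
```

View pics/w3.png

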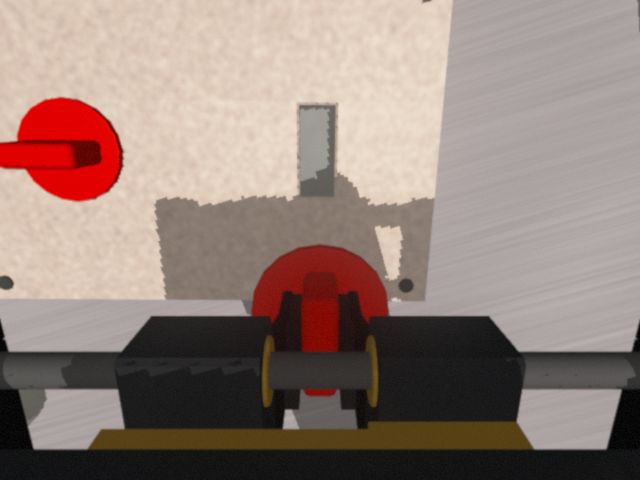

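The wrist view shows the slot rim at about (298,103), (337,103), (335,196) and (298,196), nearly parallel to the wing. Measuring it.

```bash
python3 - <<'E'
from h import *
a=np.load("o3.npy");o={"position":a[:3],"tool_rot":a[3:]};E=wristE(o)
C=np.array([plane("wrist",u,.066,E) for u in[(297.5,103),(337,103),(335.5,196.5),(298,196.5)]]);c=C.mean(0)
d=C[0]+C[1]-C[2]-C[3];print(c,np.linalg.norm(d)/2,np.linalg.norm(C[0]-C[1]),np.linalg.norm(C[3]-C[2]),np.degrees(np.arctan2(d[1],d[0])))
print(tri([ray("wrist",(317,149),E),ray("top",(146.9,248.8))]))
R=Ro.from_quat(o["tool_rot"]).as_matrix();print("tool shift",R.T@(c-o["position"])*100)
E
```

```text
[0.5432 0.1359 0.066 ] 0.05661919154143935 0.023647925802941283 0.023994385891693816 -17.528405701825914
(array([0.5438, 0.1358, 0.0564]), [np.float64(8.527495420183499e-05), np.float64(8.527495420172639e-05)])
tool shift [-0.2634 12.2962  6.0473]
```

Call:
carry_out(
  moves=[
    [0,-0.15,1.5,4,0,0,0],
    [0,-0.15,4,6.1,0,0,0],
    [0,-0.15,5.5,6.1,0,0,0],
    [0,-0.15,5.5,6.1,0,0,0],
    [0,-0.15,5.5,6.1,0,0,0],
  ],
)

```text
time: 4.9
position: [0.5433, 0.1353, 0.1344]
tool_rot: [-0.421, 0.569, -0.568, 0.42]
ft_force: [0.1, 0.9, -0.8]
grip_width: 0.0139
```

```bash
python3 - <<'E'
from h import *
o=robot.get_obs();im=robot.camera("scene");im2=robot.camera("top")
cv2.imwrite("pics/s4.png",np.hstack([cv2.resize(im[190:340,390:540],(400,400)),cv2.resize(im2[174:324,72:222],(400,400))])[:,:,::-1])
print(o["position"],o["ft_force"]);go([.543,.135,.102],-107.3)
E
```

```text
[0.5433 0.1353 0.1344] [ 0.1425  0.8753 -0.839 ]
t 5.0 shift cm [ 0.1095  3.3469 -0.0698] rot [-0.0011  0.0043 -0.0004] yaw now -107.05245753379194
```

View pics/s4.png

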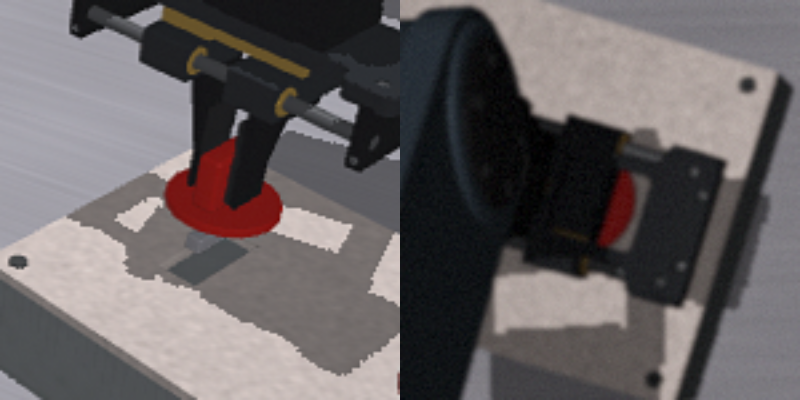

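The scene crop shows the bar just above the slot and lined up with it. Inserting slowly.

Call:
carry_out(
  moves=[
    [0,0.05,0.8,0,0,0,0],
    [0,0.05,1.4,0,0,0,0],
    [0,0.05,1.8,0,0,0,0],
    [0,0.05,1.8,0,0,0,0],
  ],
)

```text
time: 5.4
position: [0.543, 0.1358, 0.1158]
tool_rot: [-0.421, 0.569, -0.568, 0.42]
ft_force: [0.3, -0.3, -1.5]
grip_width: 0.0139
```

The bar is below the cover surface with no contact force. Continuing.

Call:
carry_out(
  moves=[
    [0,0,0.5,0,0,0,0],
    [0,0,0.9,0,0,0,0],
    [0,0,1.2,0,0,0,0],
    [0,0,1.3,0,0,0,0],
    [0,0,1.3,0,0,0,0],
  ],
)

```text
time: 5.9
position: [0.5436, 0.1356, 0.1033]
tool_rot: [-0.421, 0.569, -0.568, 0.42]
ft_force: [0.8, -0.0, -0.8]
grip_width: 0.014
```

Nothing is touching yet. I'll press on in 1 mm steps until contact.

Call:
carry_out(
  moves=[
    [0,0,0.1,0,0,0,0],
    [0,0,0.2,0,0,0,0],
    [0,0,0.2,0,0,0,0],
  ],
)

```text
time: 6.2
position: [0.5439, 0.1357, 0.102]
tool_rot: [0.42, -0.568, 0.569, -0.421]
ft_force: [-0.5, 0.3, 2.0]
grip_width: 0.0138
```

Call:
carry_out(
  moves=[
    [0,0,0.1,0,0,0,0],
    [0,0,0.2,0,0,0,0],
    [0,0,0.2,0,0,0,0],
  ],
)

```text
time: 6.5
position: [0.5439, 0.1357, 0.1019]
tool_rot: [0.42, -0.568, 0.569, -0.421]
ft_force: [-3.9, -1.6, 15.1]
grip_width: 0.0143
```

```bash
python3 - <<'E'
from h import *
o=robot.get_obs();im=robot.camera("scene")
cv2.imwrite("pics/s5.png",cv2.resize(im[220:400,400:640],(800,600),interpolation=cv2.INTER_CUBIC)[:,:,::-1])
print(o["position"],o["ft_force"],o["moment"],o["q"])
E
```

```text
[0.5439 0.1357 0.1019] [-3.9014 -1.6415 15.0689] [-0.0619  0.7607 -0.0263] [ 0.0452  0.651   1.715  -0.0002  0.7744  1.9131]
```

View pics/s5.png

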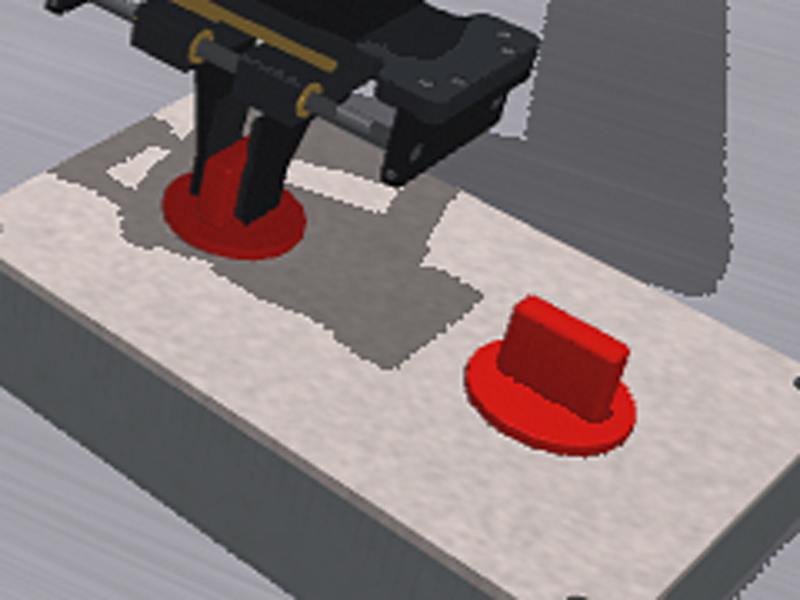

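Contact came at TCP z = 0.102, exactly as predicted, and the flange is seated. I'll ease the pressure slightly and turn 90° (+z, towards the middle of joint 6's range).

Call:
carry_out(
  moves=[
    [0,0,-0.15,0,0,0,0],
    [0,0,-0.15,0,0,-0.14,0],
    [0,0,-0.15,0,0,-0.28,0],
    [0,0,-0.15,0,0,-0.42,0],
    [0,0,-0.15,0,0,-0.56,0],
    [0,0,-0.15,0,0,-0.7,0],
    [0,0,-0.15,0,0,-0.84,0],
    [0,0,-0.15,0,0,-0.98,0],
    [0,0,-0.15,0,0,-1.12,0],
    [0,0,-0.15,0,0,-1.26,0],
    [0,0,-0.15,0,0,-1.4,0],
    [0,0,-0.15,0,0,-1.52,0],
    [0,0,-0.15,0,0,-1.575,0],
    [0,0,-0.15,0,0,-1.575,0],
    [0,0,-0.15,0,0,-1.575,0],
  ],
)

```text
time: 8.05
position: [0.5444, 0.1358, 0.102]
tool_rot: [-0.699, 0.102, -0.104, 0.7]
ft_force: [-0.4, 0.6, 5.3]
grip_width: 0.014
```

```bash
python3 - <<'E'
from h import *
o=robot.get_obs();im=robot.camera("scene")
cv2.imwrite("pics/s6.png",cv2.resize(im[220:400,400:640],(800,600),interpolation=cv2.INTER_CUBIC)[:,:,::-1])
print(o["position"],o["ft_force"],o["moment"],o["q"],o["grip_width"]);go([.5432,.1352,.102],-17.3)
E
```

```text
[0.5444 0.1358 0.102 ] [-0.3588  0.5716  5.3416] [0.0745 0.124  0.0862] [0.0453 0.6513 1.714  0.0003 0.7743 0.3379] 0.014036141502336012
t 8.1 shift cm [-0.1011 -0.0047 -0.0974] rot [-0.0008  0.0092  0.0019] yaw now -16.7707834055257
```

View pics/s6.png

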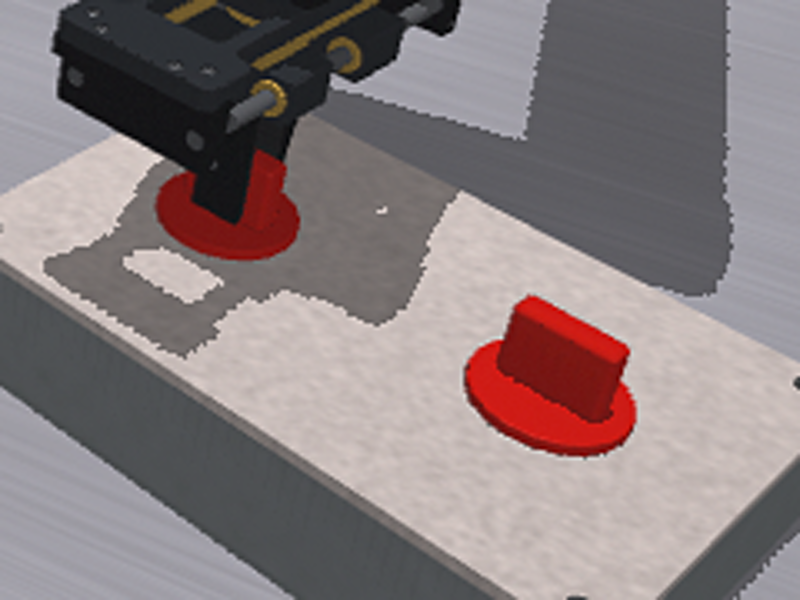

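The wing is now parallel to that of the locked stud. I'll let go, rise, and back off.

Call:
carry_out(
  moves=[
    [0.5,0,0,0,0,0,0],
    [0.5,0,0,0,0,0,0],
    [0.5,0,0,0,0,0,0],
    [0.5,0,0,0,0,0,0],
    [0.5,0,-1,0,0,0,0],
    [0.5,0,-3,0,0,0,0],
    [0.5,0,-6,0,0,0,0],
    [0.5,0,-10,0,0,0,0],
    [0.5,0,-13,0,0,0,0],
    [0.5,-5,-13,0,0,0,0],
    [0.5,-10,-13,0,0,0,0],
    [0.5,-10,-13,0,0,0,0],
  ],
)

```text
time: 9.3
position: [0.4382, 0.1653, 0.2304]
tool_rot: [0.701, -0.106, 0.098, -0.699]
ft_force: [-0.3, -0.1, -0.4]
grip_width: 0.0437
```

```bash
python3 - <<'E'
from h import *
o=robot.get_obs();s=robot.camera("scene");t=robot.camera("top");w=robot.camera("wrist")
cv2.imwrite("pics/s7.png",np.vstack([cv2.resize(s,(400,300)),cv2.resize(s[220:400,400:640],(400,300),interpolation=cv2.INTER_CUBIC)])[:,:,::-1])
cv2.imwrite("pics/t7.png",t[:,:,::-1]);cv2.imwrite("pics/w7.png",w[:,:,::-1])
print(o["time"],o["position"],o["ft_force"],o["grip_width"])
E
```

```text
9.3 [0.4382 0.1653 0.2304] [-0.2823 -0.1393 -0.3648] 0.04373858861677654
```

View pics/s7.png

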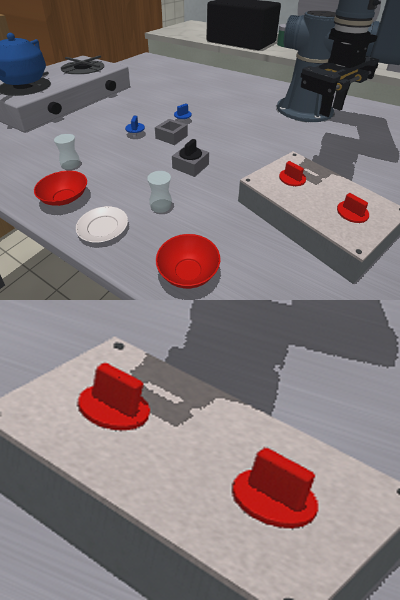

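View pics/t7.png

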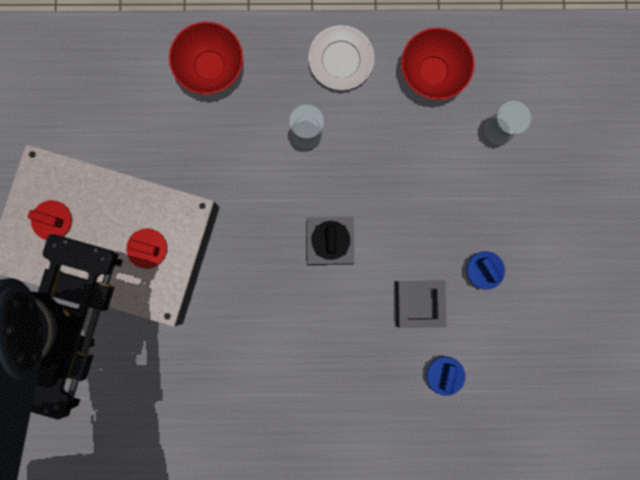

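View pics/w7.png

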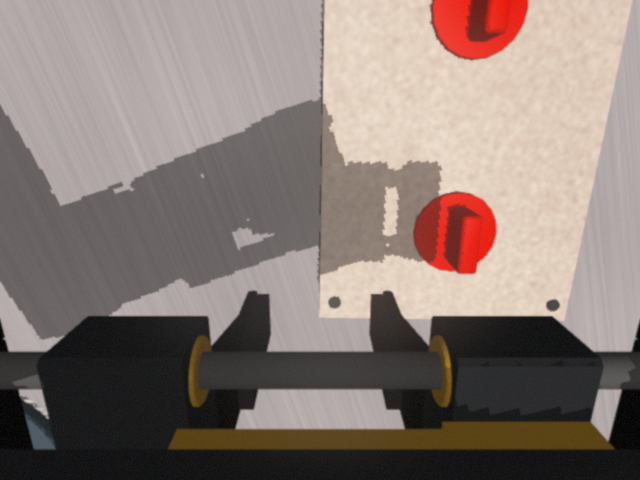

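The stud sits in the slot at top (147,248), scene (292,175 in the half-size view) and wrist (455,231). It's parallel to the locked one, and the knob, glasses and blue studs are unmoved. One last numeric check on the flange size, height and yaw, then I'll hand in.

```bash
python3 - <<'E'
from h import *
o=robot.get_obs();E=wristE(o)
def el(p,lo,c0):
    im=cv2.imread(p)[:,:,::-1].copy();c,_=cv2.findContours(redmask(im),cv2.RETR_EXTERNAL,cv2.CHAIN_APPROX_NONE)
    return min([cv2.fitEllipse(k) for k in c if len(k)>30],key=lambda e:np.hypot(e[0][0]-c0[0],e[0][1]-c0[1]))
w=el("pics/w7.png",0,(455,231));t=el("pics/t7.png",0,(147,248));print(w,t)
print("stud flange",tri([ray("wrist",w[0],E),ray("top",t[0])]), plane("top",t[0],.072))
# wing top long side in wrist view
A=plane("wrist",(469,216),.104,E);B=plane("wrist",(469,272),.104,E);print("wing yaw",np.degrees(np.arctan2(*(A-B)[[1,0]])),"want",72.7)
a=cv2.imread("pics/top0.png").astype(int);b=cv2.imread("pics/t7.png").astype(int);d=np.abs(a-b).max(2)
for n,(x,y) in dict(knob=(331,240),glass=(306,122),glass2=(514,118),blue=(486,270),blue2=(446,376)).items(): print(n,d[y-22:y+22,x-22:x+22].max(),d[y-22:y+22,x-22:x+22].mean())
E
```

```text
((455.17767333984375, 232.17626953125), (77.91909790039062, 81.67151641845703), 50.81636428833008) ((146.3277587890625, 248.10076904296875), (38.032310485839844, 39.00666809082031), 66.36945343017578)
stud flange (array([0.5453, 0.1338, 0.0689]), [np.float64(0.001487488796650888), np.float64(0.0014874887966510378)]) [0.5437 0.1325 0.072 ]
wing yaw 79.420921143598 want 72.7
knob 19 5.207128099173554
glass 15 5.901859504132231
glass2 15 5.9416322314049586
blue 15 5.514979338842975
blue2 17 5.472107438016529
```

The height is right and the bystanders haven't moved. The wing yaw of 79° came from roughly guessed pixels, so I'll check it on an enlarged crop.

```bash
python3 - <<'E'
import cv2
w=cv2.imread("pics/w7.png");cv2.imwrite("pics/w7c.png",cv2.resize(cv2.convertScaleAbs(w[180:280,400:510],alpha=1.4),None,fx=5,fy=5,interpolation=cv2.INTER_CUBIC))
E
```

```text
(no output)
```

View pics/w7c.png

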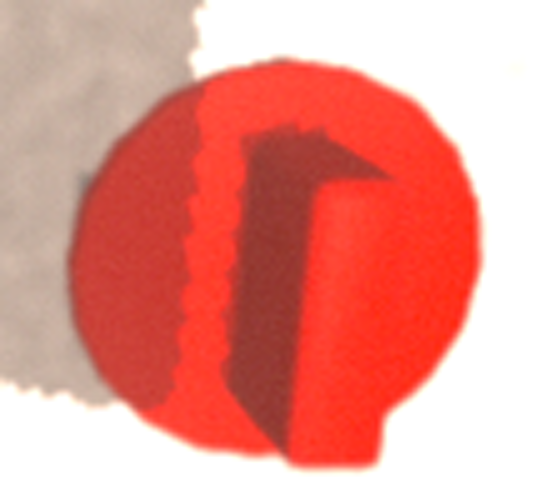

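```bash
python3 - <<'E'
from h import *
o=robot.get_obs();E=wristE(o)
A=plane("wrist",(463,217),.104,E);B=plane("wrist",(458,272),.104,E);print("wing yaw",np.degrees(np.arctan2(*(A-B)[[1,0]])),np.linalg.norm(A-B))
robot.hand_in()
E
```

```text
wing yaw 74.11675861377132 0.03900810161336215
the job is handed in; nothing more can be done
```

The red stud is seated in the open slot, turned a quarter turn and released, and the job is handed in. It took about 9.5 s of the 38 s allowed. The highest force I read was about 16 N, when the flange seated.

I picked the stud up by its wing, lined its bar up with the slot and pushed until the flange met the cover. Contact came at the predicted height. I eased the pressure, turned it 90°, let go and backed the arm away.

**Last checks:**
- **Flange:** at about (0.545, 0.134), with its top at z = 0.069 against 0.072 expected. That is within the measuring error (about 1.5 mm ray residual plus calibration).
- **Wing angle:** 74° against about 72.7° for a full quarter turn. A first reading of 79° disagreed, but it came from roughly guessed pixels. The enlarged crop and the gripper's own angle (about 73°) settled it.
- **Bystanders:** the knob, both tea glasses and both blue look-alikes show no change in the top view.

I didn't try pulling the stud to test the lock, so that rests on its seating and angle.

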